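# Clear the spectrometer bench: crystal plate, vials and die plungers to their places

## Robot

A 6-joint arm with a two-finger parallel gripper is mounted at the origin on the work surface. World frame = base frame: x ahead of the robot, y to its left, z up, the work surface at z = 0. Lengths are in m, angles in rad, forces in N, time in s.
With the tool pointing down it reaches from about 0.375 to 0.9 m from the base axis. Payload 3.1 kg.
Tool frame: the origin (TCP) lies midway between the tips of the shut fingers; the grasp point (between the pads) lies 19 mm behind it (pinch_z is the distance from the TCP to the grasp point, in m); z points along the fingers, y is the line along which they close (so a half turn about z gives the same grasp; the last joint's range is limited). The gripper opens to 85 mm and grips with 20 to 120 N. Pads are 22 mm wide; open, the fingers measure 114 mm over their backs; the gripper's body (76 mm by 85 mm) begins 54 mm behind the grasp point. The pads swing forward as they close: fully open they stand 13 mm farther back than shut.
Start: joints at [-1.522, 0.527, 1.433, -0, 1.181, -0.178], TCP at [0.141, -0.609, 0.231] pointing down, gripper open.
Joint ranges: [-3.08, 3.08], [-0.75, 2.2], [0.22, 2.44], [-1.43, 4.57], [0, 2.65], [-2.85, 2.85]. Speed limits (rad/s): [2.79, 2.79, 3.14, 3.14, 3.14, 3.14].

## Interface

Orientations are given as a unit quaternion [x, y, z, w].
In Python, from station import sense, snapshot, camera_params, sign_off, pinch_z gives the robot as it stands. The module is installed in compiled form; this text tells all that it offers.
- The arm moves only by the shell command python3 -m handwheel 'ROWS' [FORCE]. ROWS is JSON, a list that holds one entry, the list of rows, each a list of 7 numbers: the turn, a rotation vector about the tool's x, y, z in degrees, then the shift along the tool's x, y, z in m, then the opening, from 0 (shut) to 1 (fully open). A call has 1 to 20 rows; each row shifts and turns the commanded pose from where the row before left it, along the tool's axes as they then stand; what a row does not reach is not made up. A row lasts 1/8 s, in which the tool goes at most 62.5 mm and 10.7 degrees, less where a joint would pass 70% of its speed; a pose out of reach is approached as far as the arm can. A call with a gripper value outside its range is refused whole. The fingers move at their own pace and stop on an object; FORCE is the grip in N (left out, the last holds). Time passes only in rows, so rows that do not move let the fingers close. It gives the time, the measured TCP pose, the force, the opening and the grip force at its end, in the units of the state.
- sense(): the state, without advancing time (a new reading comes with each control period).
- snapshot(name): name is "side" or "top" or "wrist"; returns the picture (384x512x3 uint8, red, green, blue); there is no depth.
- camera_params(name): a dict with "fx", "fy", "cx", "cy" (pixels), "world_to_cam" (4x4, takes a point from world to camera coordinates); the wrist camera has in their place "mount" (4x4, takes a point from camera to tool coordinates, whose origin is the TCP and whose axes are the flange's). Camera axes: x right, y down, z forward; pixel columns grow to the right and rows downward; lengths in m; the calibration is good to about 2 mm. A picture is of the moment at which its call begins: read the wrist's pose just before it. camera_params takes no time and is no camera call.
- sign_off(): hands the job in; it is judged then, once.
The state is a dict: "t": time; "q": joint angles; "qd": joint speeds; "tau": joint torques, N m; "tcp_pos": TCP position; "tool_rot": TCP orientation; "force": force on the tool from outside, world axes, zero at the start; "ft_torque": the same for the moment, N m; "finger_gap": opening from 0.0 (shut) to 1.0 (fully open); "gripper_force": force on a finger pad.
Only numpy, scipy, OpenCV 4.12 (cv2) and the standard library are available. Lean on these libraries where they do the work, as an engineer would, in place of code of your own. Each camera call takes 0.05 s, during which the arm holds its last target. There are 200 camera calls.

## Task

Put the sampling parts away where they belong. First set the fragile gold crystal plate flat in the round white cradle, before you move anything else; then stand both amber vials upright in the blue tray and both steel plungers upright in the yellow tray, one to a bay. Leave the tissue box and the mouse where they are.

Things in the scene. Friction and masses are not known exactly. Their poses are not given: they have to be found in the camera images.
- crystal_plate: round gold-coloured plate (sizes in mm), 60 diameter x 10 thick, with an upright black knob in the middle, 22 diameter, from 10 up to 45; about 150 g; lies flat, knob up. Origin: centre of its underside, z up.
- vial_a: amber glass sample vial with green cap, standing upright, round (sizes in mm): body 28 diameter up to 44, cap 24 diameter from 46 to the top at 61; about 40 g. Origin: centre of its underside, z up. The two vials are alike and interchangeable.
- vial_b: amber glass sample vial with green cap, standing upright, round (sizes in mm): body 28 diameter up to 44, cap 24 diameter from 46 to the top at 61; about 40 g. Origin: centre of its underside, z up. The two vials are alike and interchangeable.
- plunger_a: bright steel plunger of a pellet die, standing upright on its foot, round (sizes in mm): foot 34 diameter x 12 high, then a shaft 22 diameter up to the top at 52; about 150 g. Origin: centre of the underside of the foot, z up. The two plungers are alike and interchangeable.
- plunger_b: bright steel plunger of a pellet die, standing upright on its foot, round (sizes in mm): foot 34 diameter x 12 high, then a shaft 22 diameter up to the top at 52; about 150 g. Origin: centre of the underside of the foot, z up. The two plungers are alike and interchangeable.
- blue_tray: shallow blue tray for the vials, with a darker floor of the same colour, fixed to the bench (sizes in mm): 66 (x) x 128 (y) x 15 high, walls 4, with one middle wall (4 thick, as high as the others) along its own x axis that makes two square bays 58 x 58; bay centres at its y = +31 and y = -31, floor 4 above the bench. Origin: centre of its underside, z up; turned up to 35 degrees about z from the robot's axes.
- yellow_tray: shallow yellow tray for the plungers, with a darker floor of the same colour, fixed to the bench (sizes in mm): 66 (x) x 128 (y) x 15 high, walls 4, with one middle wall (4 thick, as high as the others) along its own x axis that makes two square bays 58 x 58; bay centres at its y = +31 and y = -31, floor 4 above the bench. Origin: centre of its underside, z up; turned up to 35 degrees about z from the robot's axes.
- white_cradle: round white dish with a grey floor for the crystal plate, fixed to the bench (sizes in mm): outside 96 diameter x 14 high, inside 86 diameter, inner floor 6 above the bench. Origin: centre of its underside, z up.
- tissue_box: bystander: white and green cardboard box 117 x 117 x 85 mm high, loose, to the robot's right. Origin: centre of its underside.
- mouse: bystander: grey computer mouse 105 (x) x 60 (y) x 34 mm high, loose, to the robot's left. Origin: centre of its underside.
There are look-alikes about, which are no part of the job. What is shaped like the plunger_a but black is not meant.

How it is judged:
On the way:
1. the crystal plate lies flat in the white cradle, let go (horizontal distance between crystal_plate and white_cradle below 0.015 m and z of crystal_plate in the frame of white_cradle between 0.002 and 0.01 m and angle between crystal_plate's own z axis and vertical below 0.1 rad and contact force between the fingers and crystal_plate below 0.1 N), for 0.2 s.
At the end, for the whole second after the job is handed in: Plate flat (0.1 rad) on the cradle floor (4 mm), centred within 15 mm. Vials upright (0.15 rad) on the floor (4 mm) of the blue tray, one per bay; plungers likewise in the yellow tray; each within 17 mm of its bay centre along the tray's x and y. All released and at rest (all of step 1 and (((x of vial_a in the frame of blue_tray between -0.017 and 0.017 m and y of vial_a in the frame of blue_tray between 0.014 and 0.048 m) and (x of vial_b in the frame of blue_tray between -0.017 and 0.017 m and y of vial_b in the frame of blue_tray between -0.048 and -0.014 m)) or ((x of vial_a in the frame of blue_tray between -0.017 and 0.017 m and y of vial_a in the frame of blue_tray between -0.048 and -0.014 m) and (x of vial_b in the frame of blue_tray between -0.017 and 0.017 m and y of vial_b in the frame of blue_tray between 0.014 and 0.048 m))) and z of vial_a in the frame of blue_tray between 0 and 0.008 m and angle between each of vial_a, vial_b, plunger_a, plunger_b's own z axis and vertical below 0.15 rad and z of vial_b in the frame of blue_tray between 0 and 0.008 m and (((x of plunger_a in the frame of yellow_tray between -0.017 and 0.017 m and y of plunger_a in the frame of yellow_tray between 0.014 and 0.048 m) and (x of plunger_b in the frame of yellow_tray between -0.017 and 0.017 m and y of plunger_b in the frame of yellow_tray between -0.048 and -0.014 m)) or ((x of plunger_a in the frame of yellow_tray between -0.017 and 0.017 m and y of plunger_a in the frame of yellow_tray between -0.048 and -0.014 m) and (x of plunger_b in the frame of yellow_tray between -0.017 and 0.017 m and y of plunger_b in the frame of yellow_tray between 0.014 and 0.048 m))) and z of plunger_a in the frame of yellow_tray between 0 and 0.008 m and z of plunger_b in the frame of yellow_tray between 0 and 0.008 m and contact force between the fingers and vial_a below 0.1 N and contact force between the fingers and vial_b below 0.1 N and contact force between the fingers and plunger_a below 0.1 N and contact force between the fingers and plunger_b below 0.1 N and linear speed of each of vial_a, vial_b, plunger_a, plunger_b, crystal_plate below 0.02 m/s); the robot touches nothing.
It fails at once if a vial or plunger is moved by more than 25 mm while the crystal plate is not in its cradle (distance of any of vial_a, vial_b, plunger_a, plunger_b from where it was at the start of the episode above 0.025 m and not (horizontal distance between crystal_plate and white_cradle below 0.015 m and z of crystal_plate in the frame of white_cradle between 0.002 and 0.01 m and angle between crystal_plate's own z axis and vertical below 0.1 rad)).
It fails at once if the tissue box or the mouse is moved by more than 25 mm (distance of any of tissue_box, mouse from where it was at the start of the episode above 0.025 m).
It also fails if it takes over 122 s, if anything falls off the work surface, if the arm or the gripper's body presses on something with over 40 N, if the wrist force passes 120 N, or if a joint passes its speed limit or range.

## Working session

There is one attempt and no reset: what is moved stays moved. The work goes in short steps, Python scripts to look and compute and a shell command to move; the robot and the scene stay as the last step left them, time stands still between calls to the robot, and variables do not carry over. Pictures are saved under pics/ and viewed, at most 14 in all, crops included, and the job is handed in when it is done.

```bash
mkdir -p pics; python3 - <<'E'
from station import *
import cv2,numpy as np
np.set_printoptions(precision=4,suppress=True)
s=sense();print(s['t'],s['tcp_pos'],s['tool_rot'],pinch_z)
for n in("top","side","wrist"):
    im=snapshot(n);cv2.imwrite(f"pics/{n}0.png",im[:,:,::-1]);p=camera_params(n);print(n,{k:np.array(v) for k,v in p.items()})
E
```

```text
0.0 [ 0.1405 -0.6083  0.2303] [ 0.9936  0.1132  0.0001 -0.0011] 0.0187
top {'fx': array(476.6783), 'fy': array(476.6783), 'cx': array(252.6493), 'cy': array(190.3307), 'world_to_cam': array([[-0.0146, -0.9999, -0.0013,  0.0301],
       [-0.9945,  0.0147, -0.1042,  0.4939],
       [ 0.1042, -0.0003, -0.9946,  1.2915],
       [ 0.    ,  0.    ,  0.    ,  1.    ]])}
side {'fx': array(459.6622), 'fy': array(459.6622), 'cx': array(250.1366), 'cy': array(193.6327), 'world_to_cam': array([[-0.9308, -0.3652,  0.0172,  0.4641],
       [-0.2326,  0.5553, -0.7985,  0.1343],
       [ 0.282 , -0.7472, -0.6018,  1.2205],
       [ 0.    ,  0.    ,  0.    ,  1.    ]])}
wrist {'fx': array(315.1271), 'fy': array(315.1271), 'cx': array(257.2294), 'cy': array(186.5445), 'mount': array([[ 0.0005, -0.9554, -0.2953,  0.0757],
       [ 1.    ,  0.0009, -0.001 ,  0.0008],
       [ 0.0012, -0.2953,  0.9554, -0.1431],
       [ 0.    ,  0.    ,  0.    ,  1.    ]])}
```

View pics/top0.png

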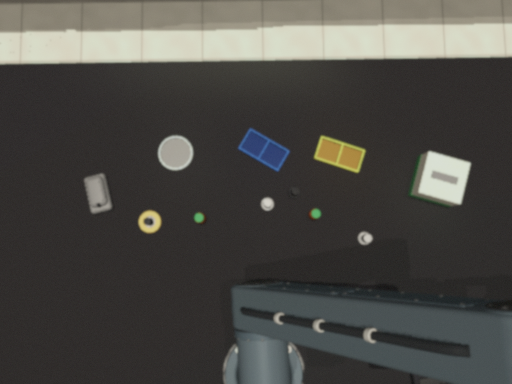

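View pics/side0.png

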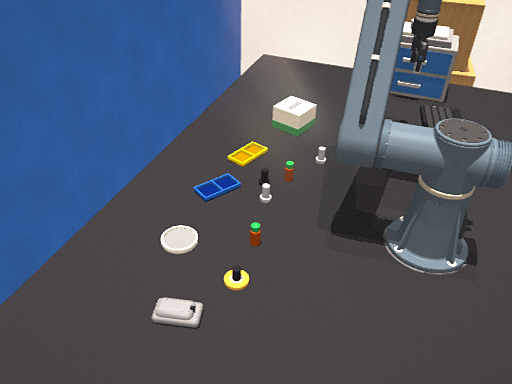

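The top view shows the plate (150,221), cradle (176,153), blue tray (264,150), yellow tray (340,154), vial caps (199,217) and (316,213), steel plungers (267,204) and (365,238), and the black decoy (294,190). The side view shows the same things in a consistent layout.

```bash
cat > h.py <<'E'
from station import *
import cv2,numpy as np
from scipy.spatial.transform import Rotation as R
np.set_printoptions(precision=4,suppress=True)
def cam(n,s=None):
    p=camera_params(n); K=np.array([[p['fx'],0,p['cx']],[0,p['fy'],p['cy']],[0,0,1.]])
    if n=='wrist':
        T=np.eye(4);T[:3,:3]=R.from_quat(s['tool_rot']).as_matrix();T[:3,3]=s['tcp_pos'];C=T@np.array(p['mount'])
    else: C=np.linalg.inv(np.array(p['world_to_cam']))
    return K,C
def ray(kc,uv):
    K,C=kc; d=C[:3,:3]@np.linalg.solve(K,[uv[0],uv[1],1]); return C[:3,3],d/np.linalg.norm(d)
def plane(kc,uv,z):
    o,d=ray(kc,uv); return o+d*(z-o[2])/d[2]
def tri(kc1,uv1,kc2,uv2):
    o1,d1=ray(kc1,uv1);o2,d2=ray(kc2,uv2)
    t=np.linalg.lstsq(np.c_[d1,-d2],o2-o1,rcond=None)[0]; a=o1+t[0]*d1;b=o2+t[1]*d2
    return (a+b)/2,np.linalg.norm(a-b)
HS={'green':((45,90,50),(85,255,255)),'yellow':((18,90,60),(33,255,255)),'blue':((105,120,60),(125,255,255)),'white':((0,0,120),(179,70,255)),'black':((0,0,0),(179,255,30))}
def blobs(im,c,amin=15):
    m=cv2.inRange(cv2.cvtColor(im,cv2.COLOR_RGB2HSV),*[np.array(x) for x in HS[c]])
    cs=cv2.findContours(m,cv2.RETR_EXTERNAL,cv2.CHAIN_APPROX_NONE)[0]
    out=[]
    for k in cs:
        a=cv2.contourArea(k)
        if a<amin: continue
        out.append((a,cv2.minAreaRect(k),k))
    return sorted(out,key=lambda o:-o[0])
E
python3 - <<'E'
from h import *
for n in('top','side'):
    im=cv2.imread(f'pics/{n}0.png')[:,:,::-1].copy()
    kc=cam(n)
    for c in('green','yellow','blue','white'):
        for a,r,k in blobs(im,c)[:14]:
            u,v=r[0]
            if n=='top' and (v<90 or v>260): continue
            if n=='side' and (u>345 or v<80 or (c=='blue' and u<190)): continue
            print(n,c,int(a),np.round(r[0],1),np.round(r[1],1),round(r[2],1),[plane(kc,r[0],z)[:2].round(3).tolist() for z in(0.012,0.055)])
E
```

```text
top green 64 [198.5 217.5] [9. 9.] 90.0 [[0.422, 0.174], [0.42, 0.169]]
top green 63 [316. 213.] [10.  8.] 90.0 [[0.43, -0.152], [0.427, -0.147]]
top green 24 [413.7 176.3] [ 3.9 39.8] 10.4 [[0.529, -0.429], [0.523, -0.414]]
top yellow 1242 [339.2 153.9] [49.  26.9] 18.4 [[0.595, -0.222], [0.587, -0.214]]
top yellow 436 [149.5 221. ] [23. 24.] 0.0 [[0.414, 0.31], [0.413, 0.301]]
top blue 1108 [263.5 149.4] [47.  25.1] 30.3 [[0.611, -0.009], [0.603, -0.008]]
top white 1966 [443.6 177.4] [46.1 45.6] 14.0 [[0.524, -0.512], [0.519, -0.495]]
top white 935 [175.  152.5] [35. 34.] 90.0 [[0.606, 0.24], [0.598, 0.233]]
top white 528 [ 97. 193.] [35.5 19.6] 76.4 [[0.495, 0.457], [0.49, 0.443]]
top white 122 [364.5 238. ] [13.4 12.1] 26.6 [[0.359, -0.284], [0.359, -0.274]]
top white 116 [267.  203.5] [12. 12.] 45.0 [[0.458, -0.017], [0.455, -0.015]]
top white 34 [150.5 221.5] [11.  9.] 90.0 [[0.413, 0.307], [0.411, 0.298]]
side green 199 [291.4 127.7] [39.1 14.4] 1.6 [[0.511, -0.448], [0.491, -0.372]]
side green 64 [254.5 226.5] [9.5 9.5] 14.0 [[0.439, 0.12], [0.422, 0.166]]
side green 42 [289.5 164.5] [7. 7.] 90.0 [[0.443, -0.209], [0.426, -0.146]]
side yellow 525 [247.4 153.2] [17.5 40. ] 59.0 [[0.595, -0.22], [0.57, -0.156]]
side yellow 198 [236.  279.5] [19. 24.] 90.0 [[0.411, 0.316], [0.396, 0.352]]
side blue 663 [217.  186.4] [18.2 45.9] 67.0 [[0.61, -0.008], [0.584, 0.045]]
side white 1059 [176.7 310.7] [49.4 24.6] 7.6 [[0.497, 0.45], [0.477, 0.479]]
side white 995 [293.9 111.5] [43.6 29.4] 18.4 [[0.541, -0.576], [0.519, -0.493]]
side white 824 [178.5 239. ] [28. 37.] 90.0 [[0.605, 0.243], [0.58, 0.283]]
side white 136 [266.  192.6] [11.8 19.1] 15.3 [[0.462, -0.036], [0.444, 0.018]]
side white 111 [320.  154.5] [17. 10.] 90.0 [[0.367, -0.308], [0.354, -0.239]]
```

```bash
python3 -m handwheel '[[[0,0,-10.5,0,0,0,1],[0,0,-10.5,0,0,0,1],[0,0,-10.5,0,0,0,1],[0,0,-10.5,0,0,0,1],[0,0,-10.5,0,0,0,1],[0,0,-10.5,0,0,0,1],[0,0,-10.5,0,0,0,1],[0,0,-3.5,0,0,0,1],[0,0,0,0.043,0.0367,0,1],[0,0,0,0.043,0.0367,0,1],[0,0,0,0.043,0.0367,0,1],[0,0,0,0.043,0.0367,0,1],[0,0,0,0.043,0.0367,0,1],[0,0,0,0.043,0.0367,0,1],[0,0,0,0.0375,0.035,0,1],[0,0,0,0.0375,0.035,0,1],[0,0,0,0.0375,0.035,0,1],[0,0,0,0.0375,0.035,0,1],[0,0,0,0,0,0,1],[0,0,0,0,0,0,1]]]' 40
cat > snap.py <<'E'
from h import *
import sys,json
n=sys.argv[1];s=sense();im=snapshot('wrist')
cv2.imwrite(f'pics/{n}.png',im[:,:,::-1]);json.dump({k:np.array(s[k]).tolist() for k in('tcp_pos','tool_rot','t')},open(f'pics/{n}.json','w'))
print(s['t'],s['tcp_pos'],s['tool_rot'],np.abs(s['qd']).max())
E
python3 snap.py w1
python3 -m handwheel '[[[0,0,0,0.05,0,0,1],[0,0,0,0.05,0,0,1],[0,0,0,0.05,0,0,1],[0,0,0,0.05,0,0,1],[0,0,0,0,0,0,1],[0,0,0,0,0,0,1]]]'
python3 snap.py w2
python3 -m handwheel '[[[0,0,0,0.05,0,0,1],[0,0,0,0.05,0,0,1],[0,0,0,0.05,0,0,1],[0,0,0,0.05,0,0,1],[0,0,0,0,0,0,1],[0,0,0,0,0,0,1]]]'
python3 snap.py w3
python3 -c "
import cv2,numpy as np
a=[cv2.imread(f'pics/w{i}.png') for i in (1,2,3)]
cv2.imwrite('pics/m1.png',cv2.resize(np.vstack(a),(400,900))[:, :][0:900] if 0 else np.hstack([cv2.resize(x,(266,200)) for x in a]))
print(cv2.imread('pics/m1.png').shape)"
```

```text
t: 2.65
tcp_pos: [0.5004, -0.201, 0.231]
tool_rot: [0.707, 0.707, -0.0, -0.0]
force: [-0.6, -0.1, 0.4]
finger_gap: 1.0
gripper_force: 0.0
2.65 [ 0.5004 -0.201   0.231 ] [ 0.7068  0.7074 -0.0004 -0.0004] 0.0290707994395541
t: 3.45
tcp_pos: [0.5008, -0.0024, 0.2314]
tool_rot: [0.708, 0.707, -0.0, 0.0]
force: [0.6, 0.4, 0.5]
finger_gap: 0.999
gripper_force: 0.0
3.45 [ 0.5008 -0.0024  0.2314] [ 0.7076  0.7067 -0.0002  0.0004] 0.017580523811743586
t: 4.25
tcp_pos: [0.5013, 0.1974, 0.2311]
tool_rot: [0.708, 0.707, -0.0, 0.0]
force: [-0.2, -1.0, 0.7]
finger_gap: 0.999
gripper_force: 0.0
4.25 [0.5013 0.1974 0.2311] [ 0.7077  0.7066 -0.0004  0.0002] 0.017428851964931977
(200, 798, 3)
```

View pics/m1.png

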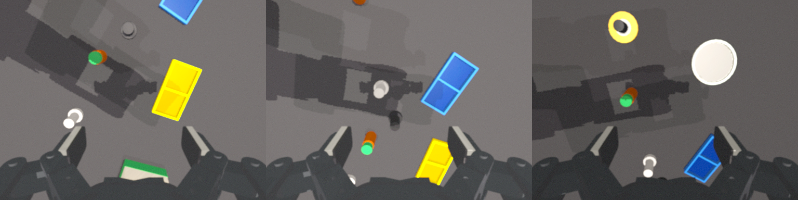

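The montage has each view scaled by 0.52. It shows w1 with the vial (97,57), plunger (72,118) and yellow tray (177,90); w2 with the plunger (380,88), black decoy (395,118), vial (367,143) and blue tray (450,83); and w3 with the plate (623,26), cradle (714,62) and vial (627,98).

```bash
cat > meas.py <<'E'
from h import *
import json
V={}
for n in('w1','w2','w3'):
    V[n]=(cv2.imread(f'pics/{n}.png')[:,:,::-1].copy(),cam('wrist',json.load(open(f'pics/{n}.json'))))
V['top']=(cv2.imread('pics/top0.png')[:,:,::-1].copy(),cam('top'));V['side']=(cv2.imread('pics/side0.png')[:,:,::-1].copy(),cam('side'))
HS['white']=((0,0,185),(179,60,255))
for n in('w1','w2','w3'):
    im,kc=V[n]
    for c in('green','yellow','blue','white'):
        for a,r,k in blobs(im,c,40)[:8]:
            print(n,c,int(a),np.round(r[0],1),np.round(r[1],1),round(r[2],1),plane(kc,r[0],{'green':.055,'yellow':.012,'blue':.015,'white':.014}[c])[:2])
            if c in('blue','yellow') and a>1500 and min(r[1])<.8*max(r[1]):
                P=np.array([plane(kc,p[0],0.015)[:2] for p in cv2.convexHull(k)])
                q=cv2.minAreaRect((P*1e3).astype(np.float32));print('   tray',np.round(q[0],1),np.round(q[1],1),round(q[2],1))
E
python3 meas.py
```

```text
w1 green 1123 [275.3 322.1] [34.9 93. ] 89.4 [ 0.523  -0.3978]
w1 green 493 [181.8 110.3] [25.5 24.7] 45.0 [ 0.4261 -0.1459]
w1 yellow 6495 [339.1 173.9] [ 62.4 114. ] 22.4 [ 0.5978 -0.222 ]
   tray [ 595.  -223.3] [131.9  72.7] 70.8
w1 blue 1491 [347.    4.8] [55.7 46. ] 32.8 [ 0.5913 -0.0442]
w1 blue 127 [331.6  29.1] [64.9  5. ] 33.7 [ 0.5773 -0.0665]
w1 white 1059 [279.5 340.5] [91.  22.1] 14.0 [ 0.5323 -0.464 ]
w1 white 376 [145.6 220.3] [29.1 22.6] 34.5 [ 0.3626 -0.2812]
w1 white 311 [132.5 236.5] [19. 21.] 90.0 [ 0.3438 -0.3032]
w1 white 42 [122.2 291.5] [11.8  6.3] 50.2 [ 0.3208 -0.3839]
w1 white 40 [393.5 292.5] [7. 9.] 90.0 [ 0.6826 -0.3848]
w2 green 375 [193.5 284.5] [23. 21.] 90.0 [ 0.4264 -0.1465]
w2 yellow 3856 [327.7 310.9] [53.7 86.8] 24.7 [ 0.5979 -0.2182]
   tray [ 596.  -217.7] [133.   75.5] 70.6
w2 blue 2345 [368.3 140.8] [48.  52.1] 33.7 [0.6283 0.0159]
w2 blue 2076 [336.4 185.1] [45.8 49.6] 34.4 [ 0.5958 -0.0369]
w2 blue 174 [329.3 147.4] [ 18.3 114.9] 26.3 [0.5843 0.0084]
w2 white 661 [221.5 171. ] [32. 27.] 90.0 [ 0.4592 -0.0197]
w2 white 221 [376.1 270.9] [60.5 14.3] 49.6 [ 0.6564 -0.1543]
w2 white 99 [128.5 285.7] [14.5 25.6] 51.3 [ 0.3306 -0.1763]
w2 white 69 [166.8 345.3] [16.5  6.9] 59.0 [ 0.3729 -0.2745]
w3 green 442 [181.5 193. ] [23.3 24.7] 45.0 [0.4209 0.1665]
w3 yellow 2811 [175.  52.] [62. 58.] 90.0 [0.4144 0.3101]
w3 blue 3420 [336.6 306.9] [50.9 91.6] 37.5 [ 0.6088 -0.0093]
   tray [610.  -8.] [133.6  75.2] 58.9
w3 white 5914 [350.6 118.8] [84.1 90.3] 26.6 [0.6065 0.2404]
w3 white 280 [178.2  53.2] [24.8 32.4] 16.3 [0.4182 0.3087]
w3 white 202 [223. 332.] [14. 18.] 90.0 [ 0.4537 -0.0514]
w3 white 194 [226.5 308.6] [25.3 17.3] 6.3 [ 0.4598 -0.0125]
```

```bash
cat >> meas.py <<'E'
print('----')
def b(n,c,i): return blobs(V[n][0],c,15)[i][1][0]
def near(n,c,uv):
    return min((x[1][0] for x in blobs(V[n][0],c,15)),key=lambda p:np.hypot(p[0]-uv[0],p[1]-uv[1]))
for nm,c,(n1,u1),(n2,u2) in [('plate','yellow',('w3',(175,52)),('side',(236,279))),('cradle','white',('w3',(350,119)),('side',(178,239))),
 ('vialA','green',('w3',(181,193)),('side',(254,226))),('vialB','green',('w1',(182,110)),('w2',(193,284))),
 ('blue','blue',('w3',(336,307)),('side',(217,186))),('yel','yellow',('w1',(339,174)),('side',(247,153)))]:
    p,e=tri(V[n1][1],near(n1,c,u1),V[n2][1],near(n2,c,u2));print(nm,p,round(e,4))
# plungers: shaft-top ends and foot: extents of white blob
for n,uv in(('w1',(145,220)),('w1',(132,236)),('w2',(221,171)),('w3',(223,332)),('w3',(226,308))):
    print(n,uv,[plane(V[n][1],uv,z)[:2] for z in(.006,.052)])
E
python3 meas.py | sed -n '/----/,$p'
python3 -c "
import cv2
a=cv2.imread('pics/w1.png')[180:280,90:200];b=cv2.imread('pics/w2.png')[120:220,170:280]
import numpy as np;cv2.imwrite('pics/c1.png',cv2.resize(np.hstack([a,b]),None,fx=3.5,fy=3.5))"
```

```text
----
plate [0.4131 0.3107 0.0063] 0.0002
cradle [0.6063 0.2399 0.0112] 0.002
vialA [0.4216 0.1673 0.0562] 0.001
vialB [ 0.4265 -0.1459  0.056 ] 0.0003
blue [ 0.6117 -0.0141  0.0079] 0.0021
yel [ 0.5972 -0.2226  0.0105] 0.0021
w1 (145, 220) [array([ 0.3588, -0.2842]), array([ 0.3765, -0.2644])]
w1 (132, 236) [array([ 0.3398, -0.3064]), array([ 0.3599, -0.2839])]
w2 (221, 171) [array([ 0.4577, -0.0217]), array([ 0.4631, -0.01  ])]
w3 (223, 332) [array([ 0.4526, -0.0586]), array([ 0.4587, -0.0173])]
w3 (226, 308) [array([ 0.4581, -0.0179]), array([0.4636, 0.0183])]
```

View pics/c1.png

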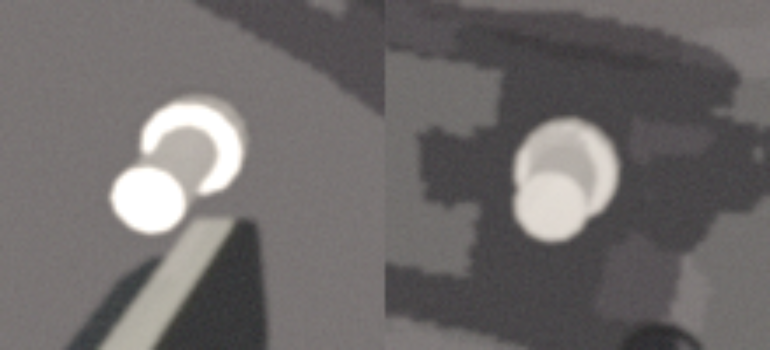

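The crop shows both steel plungers upright. The w1 plunger's foot is at about (145,220) and its top at (132,236). In w2 the foot is at about (222,166) and the top at (217,179). Heights match the text, so I'm moving over the plate.

```bash
python3 -m handwheel '[[[0,0,0,0.0377,-0.0291,0,1],[0,0,0,0.0377,-0.0291,0,1],[0,0,0,0.0377,-0.0291,0,1],[0,0,0,0,0,0.05,1],[0,0,0,0,0,0.05,1],[0,0,0,0,0,0.031,1],[0,0,0,0,0,0,1],[0,0,0,0,0,0,1]]]'
python3 snap.py w4
python3 - <<'E'
from h import *
import json
kc=cam('wrist',json.load(open('pics/w4.json')));im=cv2.imread('pics/w4.png')[:,:,::-1].copy()
for a,r,k in blobs(im,'yellow',200)[:3]:
    print(int(a),r,plane(kc,r[0],.01)); P=np.array([plane(kc,p[0],.01)[:2] for p in k],np.float32)
    print(cv2.minEnclosingCircle(P))
E
```

```text
t: 5.3
tcp_pos: [0.4149, 0.3115, 0.1013]
tool_rot: [0.708, 0.706, 0.001, 0.0]
force: [-0.4, -0.3, -0.7]
finger_gap: 1.003
gripper_force: 0.0
5.3 [0.4149 0.3115 0.1013] [0.7078 0.7064 0.0008 0.0004] 0.018035691094382647
4463 ((254.5, 190.0), (74.0, 77.0), 90.0) [0.4134 0.3113 0.01  ]
((0.4135778844356537, 0.310233473777771), 0.031170176342129707)
```

View pics/w4.png

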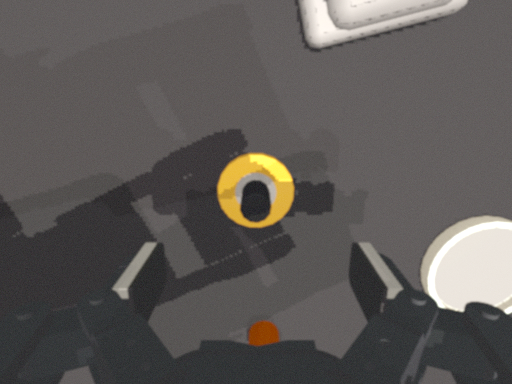

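The picture shows the plate centred at (255,190), knob between the fingers, vial at (263,333) clear and mouse at top right clear.

```bash
python3 -m handwheel '[[[0,0,0,-0.001,-0.0012,0.05,1],[0,0,0,0,0,0.026,1],[0,0,0,0,0,0.009,1],[0,0,0,0,0,0,0.5],[0,0,0,0,0,0,0.3],[0,0,0,0,0,0,0],[0,0,0,0,0,0,0],[0,0,0,0,0,0,0],[0,0,0,0,0,0,0]]]' 40
```

```text
t: 6.48
tcp_pos: [0.4129, 0.3114, 0.0164]
tool_rot: [0.707, 0.707, 0.001, 0.0]
force: [0.6, 1.0, 6.3]
finger_gap: 0.243
gripper_force: 38.9
```

```bash
python3 -m handwheel '[[[0,0,0,0,0,-0.02,0],[0,0,0,0,0,-0.04,0],[0,0,0,-0.0141,0.0387,0,0],[0,0,0,-0.0141,0.0387,0,0],[0,0,0,-0.0141,0.0387,0,0],[0,0,0,-0.0141,0.0387,0,0],[0,0,0,-0.0141,0.0387,0,0],[0,0,0,0,0,0,0],[0,0,0,0,0,0,0]]]'
python3 snap.py w5
python3 - <<'E'
from h import *
import json
kc=cam('wrist',json.load(open('pics/w5.json')));im=cv2.imread('pics/w5.png')[:,:,::-1].copy()
for c,z,am in(('white',.014,3000),('yellow',.07,300)):
  for a,r,k in blobs(im,c,am)[:3]:
    P=np.array([plane(kc,p[0],z)[:2] for p in k],np.float32); print(c,int(a),r[0],cv2.minEnclosingCircle(P),cv2.fitEllipse(P)[0:2])
E
```

```text
t: 7.6
tcp_pos: [0.6044, 0.2404, 0.0747]
tool_rot: [0.707, 0.707, -0.001, -0.001]
force: [0.1, 1.0, -0.8]
finger_gap: 0.245
gripper_force: 39.4
7.6 [0.6044 0.2404 0.0747] [ 0.7073  0.707  -0.0011 -0.0009] 0.02236124299840046
white 72251 (255.5, 182.5) ((0.6347066164016724, 0.23194566369056702), 0.22141586244106293) ((0.6783883571624756, 0.2709578275680542), (0.18220479786396027, 0.3938658833503723))
white 4794 (139.59608459472656, 110.27946472167969) ((0.5261067748069763, 0.29955577850341797), 0.03323851525783539) ((0.5292337536811829, 0.3007376790046692), (0.043676432222127914, 0.06276123970746994))
yellow 3654 (256.29296875, 217.22463989257812) ((0.6047579050064087, 0.24153605103492737), 0.030238186940550804) ((0.6047171950340271, 0.2440188229084015), (0.05256021395325661, 0.05382067337632179))
```

View pics/w5.png

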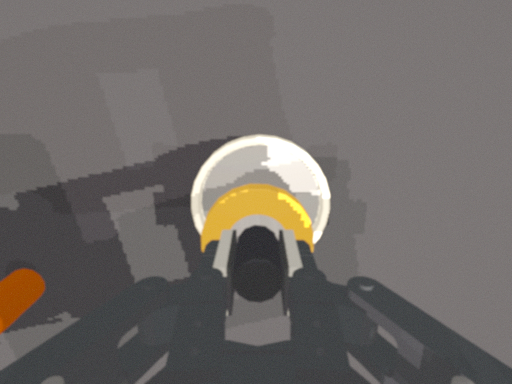

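The plate is held level at about (257,240), just over the cradle, whose centre I read at x≈0.6065, y≈0.240. I'll correct by 2 mm and lower it.

```bash
python3 -m handwheel '[[[0,0,0,0.0005,0.002,0.03,0],[0,0,0,0,0,0.018,0],[0,0,0,0,0,0.004,0],[0,0,0,0,0,0,0],[0,0,0,0,0,0,0]]]'
```

```text
t: 8.28
tcp_pos: [0.6081, 0.2414, 0.0238]
tool_rot: [0.707, 0.707, 0.0, 0.0]
force: [0.9, -0.7, -1.4]
finger_gap: 0.248
gripper_force: 39.4
```

```bash
python3 -m handwheel '[[[0,0,0,0,-0.001,0.0015,0],[0,0,0,0,0,0,0],[0,0,0,0,0,0,0.4],[0,0,0,0,0,0,0.6],[0,0,0,0,0,0,1],[0,0,0,0,0,0,1],[0,0,0,0,0,0,1],[0,0,0,0,0,-0.04,1],[0,0,0,0,0,-0.05,1],[0,0,0,0,0,-0.03,1],[0,0,0,0,0,0,1],[0,0,0,0,0,0,1]]]'
python3 snap.py w6
python3 - <<'E'
from h import *
import json
kc=cam('wrist',json.load(open('pics/w6.json')));im=cv2.imread('pics/w6.png')[:,:,::-1].copy()
for a,r,k in blobs(im,'yellow',300)[:3]:
    P=np.array([plane(kc,p[0],.016)[:2] for p in k],np.float32); print(int(a),r[0],cv2.minEnclosingCircle(P))
HS['white']=((0,0,150),(179,60,255))
for a,r,k in blobs(im,'white',2000)[:3]:
    P=np.array([plane(kc,p[0],.014)[:2] for p in k],np.float32); print(int(a),r[0],cv2.minEnclosingCircle(P))
cv2.imwrite('pics/c2.png',im[100:300,150:370,::-1])
E
```

```text
t: 9.78
tcp_pos: [0.606, 0.2409, 0.1409]
tool_rot: [0.707, 0.707, -0.001, -0.001]
force: [-0.7, 0.3, -0.8]
finger_gap: 1.0
gripper_force: 0.0
9.775 [0.606  0.2409 0.1409] [ 0.7071  0.7071 -0.0008 -0.0005] 0.021858537049127626
3382 (258.3382263183594, 177.8970489501953) ((0.6078355312347412, 0.2401101440191269), 0.03038627840578556)
8958 (258.0, 177.0) ((0.6069403290748596, 0.2384784072637558), 0.04938725009560585)
```

View pics/c2.png

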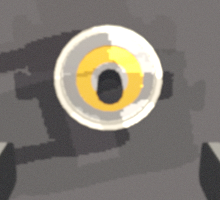

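Plate flat and centred in the cradle (within 2 mm). Next, vial A.

```bash
python3 -m handwheel '[[[0,0,0,-0.0185,-0.0461,0,1],[0,0,0,-0.0185,-0.0461,0,1],[0,0,0,-0.0185,-0.0461,0,1],[0,0,0,-0.0185,-0.0461,0,1],[0,0,0,0,0,0.05,1],[0,0,0,0,0,0.05,1],[0,0,0,0,0,0.024,1],[0,0,0,0,0,0,1],[0,0,0,0,0,0,0.4],[0,0,0,0,0,0,0.2],[0,0,0,0,0,0,0],[0,0,0,0,0,0,0],[0,0,0,0,0,0,0],[0,0,0,0,0,0,0]]]' 30
```

```text
t: 11.58
tcp_pos: [0.4229, 0.1672, 0.0188]
tool_rot: [0.707, 0.707, 0.001, 0.001]
force: [0.8, -0.3, 5.0]
finger_gap: 0.314
gripper_force: 29.3
```

```bash
python3 -m handwheel '[[[0,0,0,0,0,-0.03,0],[0,0,0,0,0,-0.05,0],[0,0,0,-0.0298,0.0408,0,0],[0,0,0,-0.0298,0.0408,0,0],[0,0,0,-0.0298,0.0408,0,0],[0,0,0,-0.0298,0.0408,0,0],[0,0,0,-0.0298,0.0408,0,0],[0,0,0,0,0,0,0],[0,0,0,0,0,0,0]]]'
python3 snap.py w7
```

```text
t: 12.7
tcp_pos: [0.6252, 0.0183, 0.0975]
tool_rot: [0.707, 0.707, -0.001, -0.001]
force: [-0.7, 0.3, -1.4]
finger_gap: 0.313
gripper_force: 29.9
12.7 [0.6252 0.0183 0.0975] [ 0.7073  0.7069 -0.0006 -0.0009] 0.028455402116418036
```

View pics/w7.png

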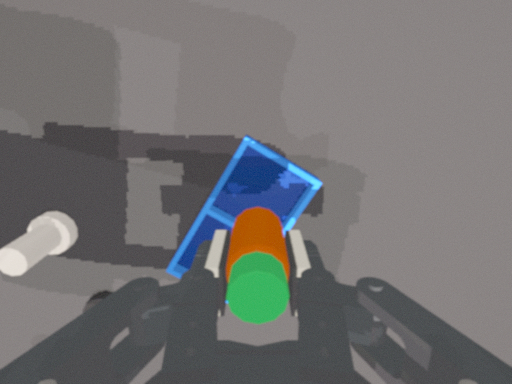

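The held vial is upright. The far bay's corners at (247,137), (321,183) and (207,208) put its centre at about (0.629,0.017), so I'll correct by +3.5 mm in x and lower.

```bash
python3 -m handwheel '[[[0,0,0,-0.001,0.0035,0.04,0],[0,0,0,0,0,0.026,0],[0,0,0,0,0,0.007,0],[0,0,0,0,0,0,0],[0,0,0,0,0,0,0]]]'
```

```text
t: 13.38
tcp_pos: [0.6306, 0.0173, 0.0261]
tool_rot: [0.707, 0.707, 0.001, 0.001]
force: [-0.8, 0.4, -0.8]
finger_gap: 0.312
gripper_force: 29.9
```

```bash
python3 -m handwheel '[[[0,0,0,0,0,0.003,0],[0,0,0,0,0,0,0],[0,0,0,0,0,0,0.45],[0,0,0,0,0,0,0.6],[0,0,0,0,0,0,1],[0,0,0,0,0,0,1],[0,0,0,0,0,-0.04,1],[0,0,0,0,0,-0.06,1],[0,0,0,0,0,-0.02,1],[0,0,0,0,0,0,1],[0,0,0,0,0,0,1]]]'
python3 snap.py w8
python3 -m handwheel '[[[0,0,0,-0.0326,-0.0406,0,1],[0,0,0,-0.0326,-0.0406,0,1],[0,0,0,-0.0326,-0.0406,0,1],[0,0,0,-0.0326,-0.0406,0,1],[0,0,0,-0.0326,-0.0406,0,1],[0,0,0,0,0,0,1]]]'
python3 - <<'E'
from h import *
import json
kc=cam('wrist',json.load(open('pics/w8.json')));im=cv2.imread('pics/w8.png')[:,:,::-1].copy()
for a,r,k in blobs(im,'green',100)[:2]: print(int(a),r[0],plane(kc,r[0],.062))
HS['blue']=((100,120,40),(130,255,255))
for a,r,k in blobs(im,'blue',300)[:2]:
    P=np.array([plane(kc,p[0],.015)[:2]*1e3 for p in k],np.float32); print(int(a),cv2.minAreaRect(P))
cv2.imwrite('pics/c3.png',im[:,:,::-1])
E
```

```text
t: 14.75
tcp_pos: [0.6289, 0.0172, 0.1405]
tool_rot: [0.707, 0.707, -0.001, -0.001]
force: [0.1, 0.3, -0.3]
finger_gap: 0.998
gripper_force: 0.0
14.75 [0.6289 0.0172 0.1405] [ 0.7072  0.7071 -0.0008 -0.001 ] 0.018146314589559585
t: 15.55
tcp_pos: [0.4235, -0.1466, 0.1405]
tool_rot: [0.709, 0.705, -0.001, -0.003]
force: [0.4, -0.1, -0.7]
finger_gap: 0.996
gripper_force: 0.0
826 (260.7059020996094, 194.17648315429688) [0.6317 0.0178 0.062 ]
9805 ((612.1712036132812, -10.430335998535156), (130.2827606201172, 68.2474594116211), 58.60881805419922)
510 ((871.2286987304688, -91.12031555175781), (14.685881614685059, 80.31140899658203), 13.326919555664062)
```

View pics/c3.png

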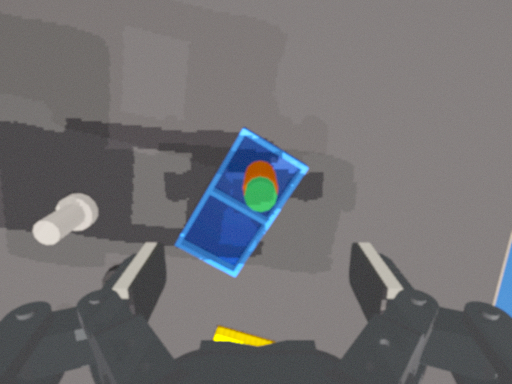

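Vial A stands upright at about 3 mm from its bay centre (cap at (261,194)). Second bay at about (0.596,-0.037). Now vial B.

```bash
python3 -m handwheel '[[[0,0,0,0,0.001,0.05,1],[0,0,0,0,0,0.05,1],[0,0,0,0,0,0.023,1],[0,0,0,0,0,0,1],[0,0,0,0,0,0,0.4],[0,0,0,0,0,0,0.2],[0,0,0,0,0,0,0],[0,0,0,0,0,0,0],[0,0,0,0,0,0,0],[0,0,0,0,0,0,0]]]' 30
```

```text
t: 16.8
tcp_pos: [0.4284, -0.1462, 0.0198]
tool_rot: [0.707, 0.707, 0.0, 0.001]
force: [-0.0, 0.0, 5.9]
finger_gap: 0.318
gripper_force: 29.3
```

```bash
python3 -m handwheel '[[[0,0,0,0,0,-0.03,0],[0,0,0,0,0,-0.05,0],[0,0,0,0.0273,0.042,0,0],[0,0,0,0.0273,0.042,0,0],[0,0,0,0.0273,0.042,0,0],[0,0,0,0.0273,0.042,0,0],[0,0,0,0,0,0,0],[0,0,0,0,0,0,0]]]'
```

```text
t: 17.8
tcp_pos: [0.5947, -0.0365, 0.0986]
tool_rot: [0.707, 0.707, -0.001, -0.001]
force: [-0.4, -0.6, -0.6]
finger_gap: 0.319
gripper_force: 29.9
```

```bash
python3 -m handwheel '[[[0,0,0,0,0,0.04,0],[0,0,0,0,0,0.026,0],[0,0,0,0,0,0.01,0],[0,0,0,0,0,0,0],[0,0,0,0,0,0,0.45],[0,0,0,0,0,0,0.6],[0,0,0,0,0,0,1],[0,0,0,0,0,0,1],[0,0,0,0,0,-0.04,1],[0,0,0,0,0,-0.06,1],[0,0,0,0,0,-0.02,1],[0,0,0,0.0063,-0.046,0,1],[0,0,0,0.0063,-0.046,0,1],[0,0,0,0.0063,-0.046,0,1],[0,0,0,0,0,0,1],[0,0,0,0,0,0,1]]]'
python3 snap.py w9
python3 - <<'E'
from h import *
import json
kc=cam('wrist',json.load(open('pics/w9.json')));im=cv2.imread('pics/w9.png')[:,:,::-1].copy()
for a,r,k in blobs(im,'green',100)[:2]: print(int(a),r[0],plane(kc,r[0],.062))
HS['white']=((0,0,170),(179,60,255))
for a,r,k in blobs(im,'white',100)[:5]: print(int(a),r[0],plane(kc,r[0],.006),plane(kc,r[0],.052))
E
```

```text
t: 19.8
tcp_pos: [0.4591, -0.0181, 0.1432]
tool_rot: [0.707, 0.707, 0.001, 0.001]
force: [0.8, -0.4, 0.2]
finger_gap: 0.997
gripper_force: 0.0
19.8 [ 0.4591 -0.0181  0.1432] [0.7071 0.7071 0.0006 0.0011] 0.035068177486222915
1112 (491.0, 147.0) [0.6277 0.0171 0.062 ]
943 (431.5689697265625, 217.3275909423828) [ 0.5939 -0.0374  0.062 ]
1276 (254.69847106933594, 178.88401794433594) [ 0.4575 -0.0224  0.006 ] [ 0.4578 -0.0095  0.052 ]
608 (381.0812072753906, 267.1177673339844) [ 0.5852 -0.1152  0.006 ] [ 0.5645 -0.087   0.052 ]
599 (133.19857788085938, 267.46337890625) [ 0.3346 -0.1154  0.006 ] [ 0.3551 -0.0871  0.052 ]
```

View pics/w9.png

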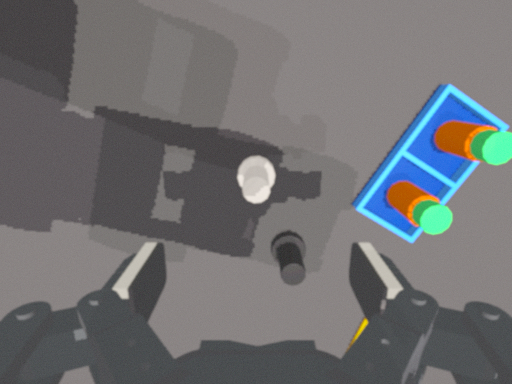

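Both vials stand upright, one per bay (caps at (491,147) and (432,217)). The steel plunger at (256,178) is centred under the gripper, and the black decoy at (290,258) is clear.

```bash
python3 -m handwheel '[[[0,0,0,0,-0.001,0.05,1],[0,0,0,0,0,0.05,1],[0,0,0,0,0,0.025,1],[0,0,0,0,0,0,1],[0,0,0,0,0,0,0.4],[0,0,0,0,0,0,0.2],[0,0,0,0,0,0,0],[0,0,0,0,0,0,0],[0,0,0,0,0,0,0],[0,0,0,0,0,0,0]]]' 40
```

```text
t: 21.1
tcp_pos: [0.4575, -0.0179, 0.0187]
tool_rot: [0.707, 0.707, 0.0, 0.001]
force: [-0.1, 0.4, 7.2]
finger_gap: 0.247
gripper_force: 38.9
```

```bash
python3 -m handwheel '[[[0,0,0,0,0,-0.03,0],[0,0,0,0,0,-0.05,0],[0,0,0,-0.0438,0.0372,0,0],[0,0,0,-0.0438,0.0372,0,0],[0,0,0,-0.0438,0.0372,0,0],[0,0,0,-0.0438,0.0372,0,0],[0,0,0,0,0,0,0],[0,0,0,0,0,0,0]]]'
python3 snap.py w10
```

```text
t: 22.1
tcp_pos: [0.6043, -0.1924, 0.097]
tool_rot: [0.707, 0.707, -0.0, -0.002]
force: [0.1, 0.1, -1.4]
finger_gap: 0.248
gripper_force: 39.7
22.1 [ 0.6043 -0.1924  0.097 ] [ 0.7073  0.7069 -0.0004 -0.0016] 0.03389128818976819
```

View pics/w10.png

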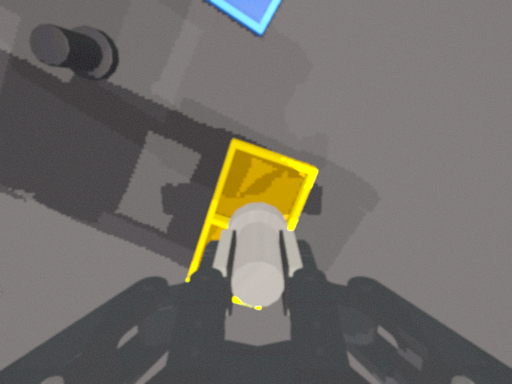

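The plunger is held upright. The bay corners at (234,140), (318,170) and (210,222) put its centre at about (0.609,-0.194), so I'll shift +4 mm in x and place it.

```bash
python3 -m handwheel '[[[0,0,0,-0.001,0.003,0.04,0],[0,0,0,0,0,0.026,0],[0,0,0,0,0,0.0085,0],[0,0,0,0,0,0,0],[0,0,0,0,0,0,0],[0,0,0,0,0,0.001,0.4],[0,0,0,0,0,0,0.55],[0,0,0,0,0,0,1],[0,0,0,0,0,0,1],[0,0,0,0,0,-0.04,1],[0,0,0,0,0,-0.06,1],[0,0,0,0,0,-0.02,1],[0,0,0,0,0,0,1],[0,0,0,0,0,0,1]]]'
python3 snap.py w11
python3 -m handwheel '[[[0,0,0,-0.018,-0.0497,0,1],[0,0,0,-0.018,-0.0497,0,1],[0,0,0,-0.018,-0.0497,0,1],[0,0,0,-0.018,-0.0497,0,1],[0,0,0,-0.018,-0.0497,0,1],[0,0,0,0,0,0,1],[0,0,0,0,0,0,1]]]'
python3 snap.py w12
python3 - <<'E'
from h import *
import json
HS['white']=((0,0,140),(179,60,255));HS['yellow']=((15,90,50),(35,255,255))
O=[]
for n in('w11','w12'):
    kc=cam('wrist',json.load(open(f'pics/{n}.json')));im=cv2.imread(f'pics/{n}.png')[:,:,::-1].copy();O.append(im[:,:,::-1])
    for a,r,k in blobs(im,'white',100)[:5]: print(n,int(a),r[0],plane(kc,r[0],.006)[:2],plane(kc,r[0],.054)[:2])
    for a,r,k in blobs(im,'yellow',3000)[:1]:
        P=np.array([plane(kc,p[0],.015)[:2]*1e3 for p in k],np.float32); print(n,int(a),cv2.minAreaRect(P))
cv2.imwrite('pics/m2.png',cv2.resize(np.hstack(O),(800,300)))
E
```

```text
t: 23.9
tcp_pos: [0.6077, -0.1935, 0.141]
tool_rot: [0.707, 0.707, -0.0, -0.001]
force: [1.0, 0.6, -0.4]
finger_gap: 1.004
gripper_force: 0.0
23.9 [ 0.6077 -0.1935  0.141 ] [ 0.7071  0.7071 -0.0004 -0.0012] 0.019711341392814278
t: 24.82
tcp_pos: [0.3603, -0.284, 0.1416]
tool_rot: [0.707, 0.707, 0.0, -0.0]
force: [0.6, 0.4, -0.2]
finger_gap: 0.998
gripper_force: 0.0
24.825 [ 0.3603 -0.284   0.1416] [ 0.7075  0.7067  0.0002 -0.0005] 0.02836102999793642
w11 1319 (260.34613037109375, 181.23077392578125) [ 0.6107 -0.1992] [ 0.6103 -0.1854]
w11 878 (15.0, 265.0) [ 0.3652 -0.2868] [ 0.4072 -0.2579]
w11 676 (133.30767822265625, 267.2568664550781) [ 0.4836 -0.2892] [ 0.5051 -0.2598]
w11 667 (381.0716552734375, 267.0797424316406) [ 0.7319 -0.2886] [ 0.7106 -0.2593]
w11 10126 ((596.2825317382812, -223.21310424804688), (132.57443237304688, 69.51459503173828), 70.7005386352539)
w12 1370 (254.86343383789062, 180.25514221191406) [ 0.3585 -0.2889] [ 0.3589 -0.2752]
w12 738 (380.75714111328125, 266.48675537109375) [ 0.4846 -0.379 ] [ 0.4633 -0.3498]
w12 733 (133.6150360107422, 266.27435302734375) [ 0.2366 -0.3786] [ 0.258  -0.3495]
w12 507 (438.0, 373.5) [ 0.5651 -0.5164] [ 0.53   -0.4636]
w12 3369 ((552.853271484375, -243.55239868164062), (45.96160888671875, 104.28605651855469), 13.265643119812012)
```

View pics/m2.png

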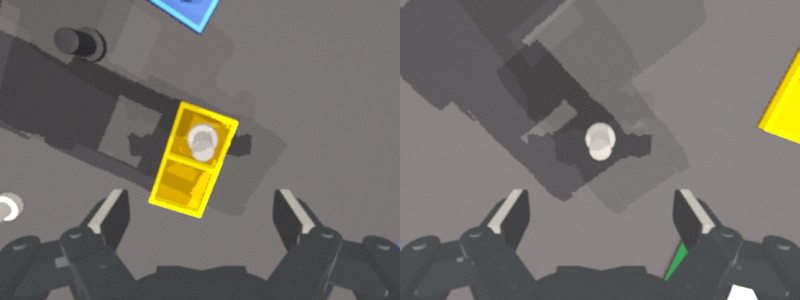

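Plunger A stands in the upper bay at 3 mm off centre, and plunger B is centred under the gripper in the right view (600,142).

```bash
python3 -m handwheel '[[[0,0,0,0,-0.001,0.05,1],[0,0,0,0,0,0.05,1],[0,0,0,0,0,0.024,1],[0,0,0,0,0,0,1],[0,0,0,0,0,0,0.4],[0,0,0,0,0,0,0.2],[0,0,0,0,0,0,0],[0,0,0,0,0,0,0],[0,0,0,0,0,0,0],[0,0,0,0,0,0,0]]]' 40
python3 -m handwheel '[[[0,0,0,0,0,-0.03,0],[0,0,0,0,0,-0.05,0],[0,0,0,0.008,0.0567,0,0],[0,0,0,0.008,0.0567,0,0],[0,0,0,0.008,0.0567,0,0],[0,0,0,0.008,0.0567,0,0],[0,0,0,0,0,0,0],[0,0,0,0,0,0,0],[0,0,0,0,0,0,0]]]'
```

```text
t: 26.12
tcp_pos: [0.3595, -0.2844, 0.0192]
tool_rot: [0.707, 0.707, -0.0, 0.001]
force: [-0.4, 0.2, 5.9]
finger_gap: 0.239
gripper_force: 38.9
t: 27.25
tcp_pos: [0.584, -0.2518, 0.0978]
tool_rot: [0.708, 0.707, -0.0, -0.001]
force: [-0.6, -0.8, -1.8]
finger_gap: 0.244
gripper_force: 39.8
```

```bash
python3 -m handwheel '[[[0,0,0,-0.001,0.001,0.04,0],[0,0,0,0,0,0.026,0],[0,0,0,0,0,0.0085,0],[0,0,0,0,0,0,0],[0,0,0,0,0,0,0],[0,0,0,0,0,0.001,0.4],[0,0,0,0,0,0,0.55],[0,0,0,0,0,0,1],[0,0,0,0,0,0,1],[0,0,0,0,0,-0.04,1],[0,0,0,0,0,-0.06,1],[0,0,0,0,0,-0.06,1],[0,0,0,0,0,0,1],[0,0,0,0.03,-0.04,-0.02,1],[0,0,0,0.05,-0.03,0,1],[0,0,0,0.05,0,0,1],[0,0,0,0,0,0,1],[0,0,0,0,0,0,1],[0,0,0,0,0,0,1]]]'
python3 snap.py w13
python3 - <<'E'
from h import *
import json
cv2.imwrite('pics/top1.png',snapshot('top')[:,:,::-1]);cv2.imwrite('pics/side1.png',snapshot('side')[:,:,::-1])
a=cv2.imread('pics/side1.png')[90:340,120:370];b=cv2.imread('pics/w13.png')
cv2.imwrite('pics/m3.png',np.hstack([cv2.resize(a,(400,400)),cv2.resize(b,(400,400))]))
E
```

```text
t: 29.62
tcp_pos: [0.5174, -0.1242, 0.2024]
tool_rot: [0.708, 0.707, -0.0, 0.0]
force: [0.5, -0.3, 0.6]
finger_gap: 1.001
gripper_force: 0.0
29.625 [ 0.5174 -0.1242  0.2024] [ 0.7076  0.7067 -0.0001  0.0001] 0.004665396460126477
```

View pics/m3.png

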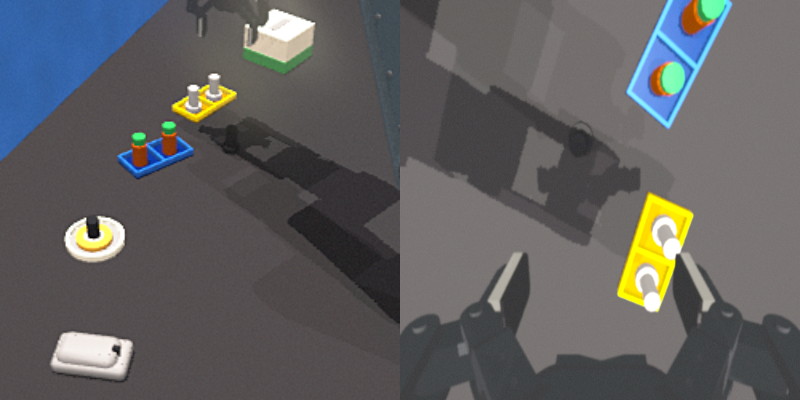

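The plate is flat in the cradle (95,236). Both vials are upright in the blue bays and both plungers upright in the yellow bays, and the gripper is clear.

```bash
python3 -c "
from station import *
print(sign_off())"
```

```text
the job is handed in; nothing more can be done
None
```

I handed the job in after about 30 s of robot time: the plate is flat in the cradle, both vials are upright in the blue tray, both plungers are upright in the yellow tray, and I left the tissue box and mouse alone; sign-off gave no verdict.

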